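# Weigh in a spent reflector lamp

### The arm

A 6-joint arm with a two-finger parallel gripper is mounted at the origin on the work surface; the furniture and walls round the work are solid. World frame = base frame: x ahead of the robot, y to its left, z up, the work surface at z = 0. Lengths are in m, angles in rad, forces in N, time in s.
With the tool pointing down it reaches from about 0.325 to 0.85 m from the base axis. Payload 15.5 kg.
Tool frame: the origin (TCP) lies where the fingers leave the gripper's body, on its centre line; the fingertips stand 78 mm ahead of it and the grasp point (between the pads) lies 60 mm ahead of it (bot.grasp_offset is the distance from the TCP to the grasp point, in m); x points along the fingers, y is the direction in which the jaws open and shut, and the axes are right-handed (so a half turn about x gives the same grasp; the last joint's range is limited). The gripper opens to 91 mm and grips with 3 to 60 N. Pads are 32 mm wide; open, the fingers measure 118 mm over their backs; the gripper's body (76 mm by 178 mm) begins 60 mm behind the grasp point.
Start: joints at [-0.096, 0.494, 1.345, -0, 1.302, -0.096], TCP at [0.625, 0, 0.292] pointing down, gripper open.
Joint ranges: [-2.91, 2.91], [-0.82, 2.16], [0.22, 2.67], [-1.22, 4.37], [0.12, 2.79], [-3.08, 3.08]. Speed limits (rad/s): [1.89, 1.89, 2.57, 3.01, 3.01, 3.01].

### API

Orientations are given as a unit quaternion [w, x, y, z].
In Python, from cell import bot gives the robot as it stands. The module is installed in compiled form; this text tells all that it offers.
- The arm moves only by the tool arm_command, never from a script. Its argument "rows" is a list of rows, each a list of 3 entries, a list of its own where there are three numbers: the shift along the world's x, y, z in units of 30 mm (1.0 is 30 mm), then the turn, a rotation vector about the world's x, y, z in units of 8 degrees (1.0 is 8 degrees), then the closure in counts, from 0 (fully open) to 255 (shut). In form: [[[dx, dy, dz], [ax, ay, az], fingers], ...]. A call has exactly 5 rows; each row is the pose to reach, as a shift and turn from the pose commanded when the call began; what a row does not reach only later rows make up. A row lasts 1/10 s, in which the tool goes at most 50 mm and 8.59 degrees, less where a joint would pass 70% of its speed; a pose out of reach is approached as far as the arm can. A call with a gripper value outside its range is refused whole. The fingers move at their own pace and stop on an object; the grip force is fixed at half the most. Time passes only in rows, so rows that repeat a pose let the fingers close, or fill a call up. It gives the time, the measured TCP pose, the force and the opening at its end, in the units of the state.
- bot.observe(): the state, without advancing time (a new reading comes with each control period).
- bot.read_camera(name): name is "scene" or "side" or "wrist"; returns a dict with "pixels" (480x640x3 uint8, red, green, blue), "mtx" (3x3 intrinsics, pixels), "R" (3x3) and "t" (3): a world point X has camera coordinates R X + t; the wrist camera has in their place "hand_eye" (4x4, takes a point from camera to tool coordinates, whose origin is the TCP and whose axes are the tool frame's). Camera axes: x right, y down, z forward; pixel columns grow to the right and rows downward; lengths in m; the calibration is good to about 2 mm. The wrist camera is an equidistant fisheye: a pixel r from the principal point sees the ray r / f radians off the axis. A picture is of the moment at which its call begins: read the wrist's pose just before it. There is no depth.
- bot.finish_job(): hands the job in, once; it reports no verdict.
The state is a dict: "clock": time; "joint_pos": joint angles; "joint_vel": joint speeds; "tau": joint torques, N m; "tcp_pos": TCP position; "tool_rot": TCP orientation; "contact_force": force on the tool from outside, world axes, zero at the start; "wrist_torque": the same for the moment, N m; "gripper_width": opening from 0.0 (shut) to 1.0 (fully open).
Only numpy, scipy, OpenCV 4.12 (cv2) and the standard library are available. Lean on these libraries where they do the work, as an engineer would, in place of code of your own. Each camera call takes 0.05 s, during which the arm holds its last target. There are 200 camera calls.

### The job

Weigh in the spent glass reflector lamp, the mushroom-shaped one in the card tray: lower it gently, cap up, to the bottom of the metal canister that stands on the bench scale, then let go of it so that the scale can settle. Then swing up the canister's bail handle, lift the canister off the scale by its wooden grip, with the lamp in it, and set it down gently, upright, on the free bench next to the scale. The straight lamps stay in the tray, and the spray can and the round tin on the bench stay where they are.

Things in the scene. Friction and masses are not known exactly. Their poses are not given: they have to be found in the camera images.
- reflector_lamp: Glass reflector lamp, white, mushroom-shaped, 108 mm long, standing cap up on its slightly domed face: face down, widest (70 mm diameter) 17 mm above the face, narrowing to 31 mm at 78 mm; above that the steel screw cap, 26.6 mm diameter, from 78 to 105 mm. About 90 g. Origin at the centre of the face (the bottom), z up along the lamp to the cap.
- reflector_cap (a point): Middle of the reflector lamp's screw cap, on the axis, 91 mm above the lamp's face: where to grip it.
- stick_lamp_a: A straight tubular lamp, white, 39 mm diameter, 108 mm long with the same steel cap, standing cap up in another cell of the tray. Stays there. Origin at the centre of its foot, z up.
- stick_lamp_b: Another straight lamp like stick_lamp_a, in a third cell; stays there. Origin at the centre of its foot, z up.
- lamp_tray: Fixed card tray, 162 x 162 mm and 34 mm high, floor 4 mm, walls 4 mm, two by two square cells with centres 39.5 mm either side of the middle along its x and y. Origin at the centre of its underside, z up. It stands on the robot's left or right, on the other side from the scale.
- canister: Open round sheet-metal canister, 130 mm high, outside 116 mm diameter at the foot, 124 mm at the rim (inside 110 to 118 mm), a soft rubber cushion in the bottom, top 16 mm above the foot, about 0.55 kg. Origin at the centre of its underside, z up. The bail's hinge line runs along its y axis, 118 mm above the underside; ears reach 73 mm from the axis on both sides. Starts on the scale.
- canister_mouth (a point): Centre of the canister's mouth, at the height of the rim (130 mm above its underside).
- bail (a joint): Angle (rad) of the wire bail handle: 0 standing straight up over the mouth, positive leaning to the canister's -x side. It swings easily and falls by itself to a stop at 1.3 or -1.3; it starts resting at 1.3, folded to the -x side and clear of the mouth.
- bail_grip: The wooden grip of the bail, a round bar 18 mm in diameter and 76 mm long that runs parallel to the canister's y axis, 105 mm from the hinge line. It turns freely on its wire. Origin in the middle of the grip, its y axis along it.
- scale: Fixed bench scale: housing 150 mm (x) by 140 mm (y), with a square steel platform, 122 by 136 mm, whose top is 45 mm above the bench; display strip on its -x side (reaching 88 mm from the origin, other side 62 mm). Origin on the bench under the middle of the platform, z up. It stands on the robot's left or right.
- spray_can: Bystander: spray can, 59 mm diameter, 180 mm tall, on the bench in front of the parts cabinet; leave it. Origin at the centre of its underside, z up.
- wax_tin: Bystander: low round tin, 70 mm diameter, 38 mm tall, on the bench in front of the parts cabinet; leave it. Origin at the centre of its underside, z up.
Not all that is in view belongs to the job. Of the things shaped like the reflector_lamp, the glass one is meant.

How it is judged:
By the outcome, as a careful person would: the job done as asked, in the order asked, and still so for the second after the job is handed in, with the robot touching nothing.
It also fails if it takes over 67 s, if anything falls off the work surface, if the arm or the gripper's body presses on something with over 40 N, if the wrist force passes 120 N, or if a joint passes its speed limit or range.

## Working session

There is one attempt and no reset: what is moved stays moved. The work goes in short steps, Python scripts to look and compute and a tool call to move; the robot and the scene stay as the last step left them, time stands still between calls to the robot, and variables do not carry over. Pictures are saved under pics/ and viewed, about 8 in all and at most 12, crops included, and the job is handed in when it is done.

Besides the shell and the picture viewer there is one more tool, called by a JSON object that holds its "op" and its "data", one argument or row to a line. arm_command: Moves the arm, as the interface text tells. Its arguments: {"type":"object","properties":{"rows":{"type":"array","items":{"type":"array"}}},"required":["rows"]}

```bash
mkdir -p pics; python3 - <<'E'
from cell import bot
import cv2,numpy as np,pickle
s=bot.observe();print(s['clock'],s['tcp_pos'],s['tool_rot'],bot.grasp_offset)
d={n:bot.read_camera(n) for n in("scene","side","wrist")}
pickle.dump(d,open('d0.pkl','wb'))
for n in d: 
    cv2.imwrite(f'pics/{n}0.png',d[n]['pixels'][...,::-1])
    print(n,{k:np.round(v,3).tolist() for k,v in d[n].items() if k!='pixels'})
E
```

```text
0.0 [6.24716028e-01 3.72169519e-05 2.91636951e-01] [ 0.49965264  0.49973425  0.50033401 -0.50027871] 0.0595
scene {'mtx': [[453.981, 0.0, 317.355], [0.0, 453.981, 237.29], [0.0, 0.0, 1.0]], 'R': [[-0.857, -0.515, -0.022], [-0.254, 0.458, -0.852], [0.449, -0.724, -0.523]], 't': [0.429, 0.276, 1.07]}
side {'mtx': [[538.45, 0.0, 321.973], [0.0, 538.45, 237.705], [0.0, 0.0, 1.0]], 'R': [[-0.232, -0.973, 0.008], [-0.757, 0.176, -0.63], [0.611, -0.152, -0.777]], 't': [0.141, 0.471, 1.332]}
wrist {'mtx': [[371.648, 0.0, 316.525], [0.0, 371.648, 235.119], [0.0, 0.0, 1.0]], 'hand_eye': [[0.001, -0.247, 0.969, -0.093], [1.0, 0.001, -0.001, 0.001], [-0.0, 0.969, 0.247, -0.07], [0.0, 0.0, 0.0, 1.0]]}
```

View pics/scene0.png

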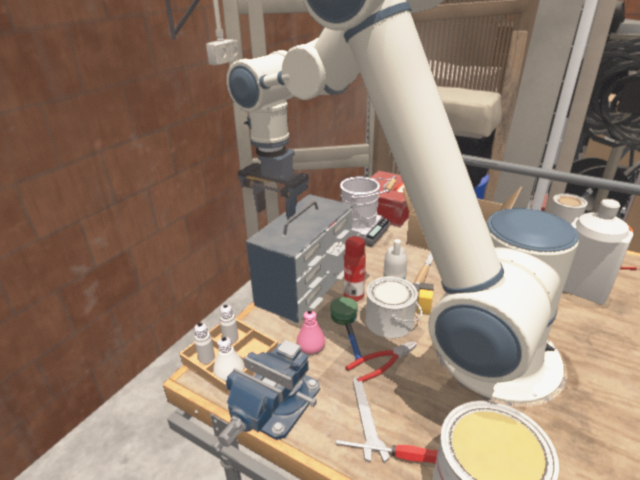

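View pics/side0.png

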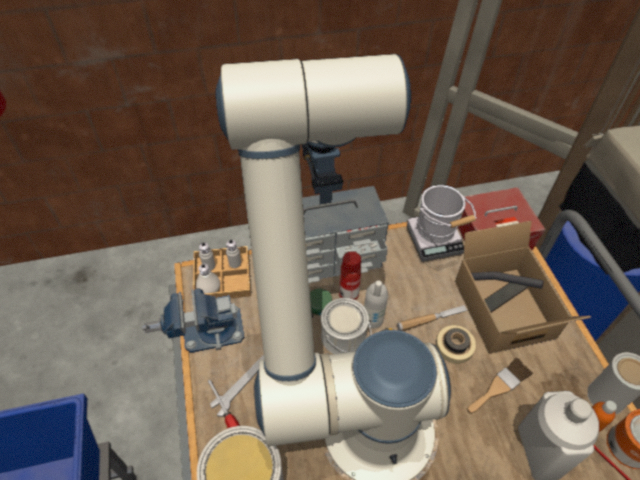

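The scene view shows the tray at (230,350) with the white mushroom lamp at (226,358), two straight lamps at (203,343) and (228,322), a pink mushroom lookalike on the bench at (311,335), and the canister on the scale at (360,205). In the side view the lamp is at (207,280) and the canister at (440,215).

Lookalikes: the white mushroom in the tray (226,358), the pink one on the bench (311,335), and the sticks (203,343) and (228,322). I choose the white one in the tray and check it in close crops.

```bash
python3 - <<'E'
import cv2,numpy as np,pickle
d=pickle.load(open('d0.pkl','rb'))
def c(n,x,y,w=100,h=75):return cv2.resize(d[n]['pixels'][y:y+h,x:x+w,::-1],(400,300),interpolation=cv2.INTER_CUBIC)
cv2.imwrite('pics/m.png',np.vstack([np.hstack([c('scene',180,300,),c('scene',320,170)]),np.hstack([c('side',170,230),c('side',400,180)])]))
E
```

```text
(no output)
```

View pics/m.png

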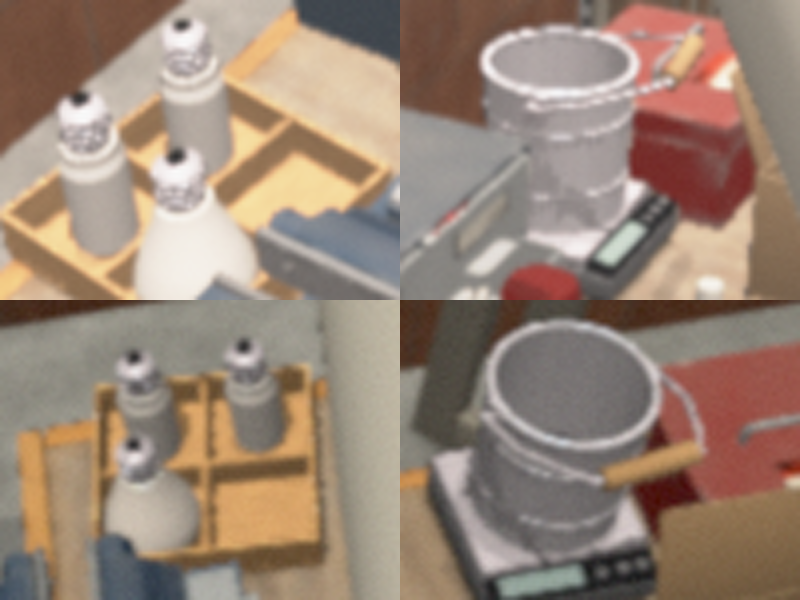

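The crops confirm that the white lamp stands in the near-left cell. Its cap tip is at scene (224.5,339) and side (204,265.5). The canister rim centre is at scene (360,185.5) and side (443,201), with the grip folded to the robot's right-hand side.

```bash
cat > h.py <<'E'
import numpy as np
from scipy.spatial.transform import Rotation as Ro
def ray(c,p):
    v=np.linalg.inv(c['mtx'])@[p[0],p[1],1]; R=np.array(c['R']);o=-R.T@c['t'];v=R.T@v
    return o,v/np.linalg.norm(v)
def tri(r1,r2):
    (a,u),(b,v)=r1,r2
    s=np.linalg.lstsq(np.c_[u,-v],b-a,rcond=None)[0]
    p,q=a+s[0]*u,b+s[1]*v
    return (p+q)/2,np.linalg.norm(p-q)
def onz(r,z): return r[0]+r[1]*(z-r[0][2])/r[1][2]
def pose(s):
    w,x,y,z=s['tool_rot'];return Ro.from_quat([x,y,z,w]).as_matrix(),np.array(s['tcp_pos'])
def wray(c,p,R,t):
    m=c['mtx'];d=np.array([p[0]-m[0,2],p[1]-m[1,2]]);r=np.hypot(*d);th=r/m[0,0]
    v=np.r_[d/r*np.sin(th),np.cos(th)];H=np.array(c['hand_eye'])
    return t+R@H[:3,3],R@(H[:3,:3]@v)
def wproj(c,X,R,t):
    H=np.array(c['hand_eye']);v=H[:3,:3].T@(R.T@(np.array(X)-t)-H[:3,3]);m=c['mtx']
    th=np.arctan2(np.hypot(v[0],v[1]),v[2]);return m[:2,2]+m[0,0]*th*v[:2]/np.hypot(v[0],v[1])
E
python3 - <<'E'
import pickle;from h import *
d=pickle.load(open('d0.pkl','rb'));S,D=d['scene'],d['side']
for n,a,b,z in [('lamp',(224.5,338.7),(203.8,265.5),.112),('A',(200.7,324.5),(203.3,244),.112),('B',(226.2,306.2),(230.7,241.5),.112),('mouth',(359.9,185.5),(443.25,200.75),.175),
 ('g+',(388,190),(451.5,224.75),.191),('g-',(394.2,180),(475.25,218),.191),('g',(391,184.75),(463.5,221.5),.191),
 ('spray',(355,240),(351,255),.18),('cabinet corner',(251,238),(318,240),.2),('cab back right',(352,205),(378,188),.2)]:
    p,e=tri(ray(S,a),ray(D,b));print(n,p.round(3),round(e,4),onz(ray(S,a),z).round(3),onz(ray(D,b),z).round(3))
R,t=pose(dict(tool_rot=[.49965,.4997,.5003,-.5003],tcp_pos=[0,0,0]));print(R.round(2))
E
```

```text
lamp [0.513 0.363 0.11 ] 0.0001 [0.512 0.365 0.112] [0.512 0.363 0.112]
A [0.588 0.357 0.112] 0.0005 [0.588 0.357 0.112] [0.589 0.357 0.112]
B [0.581 0.279 0.111] 0.0002 [0.58  0.28  0.112] [0.58  0.279 0.112]
mouth [ 0.544 -0.35   0.171] 0.002 [ 0.542 -0.344  0.175] [ 0.54  -0.348  0.175]
g+ [ 0.438 -0.33   0.188] 0.001 [ 0.437 -0.325  0.191] [ 0.436 -0.328  0.191]
g- [ 0.448 -0.405  0.189] 0.004 [ 0.449 -0.403  0.191] [ 0.444 -0.403  0.191]
g [ 0.443 -0.367  0.189] 0.0036 [ 0.444 -0.365  0.191] [ 0.439 -0.366  0.191]
spray [ 0.401 -0.029  0.182] 0.0033 [ 0.401 -0.031  0.18 ] [ 0.405 -0.03   0.18 ]
cabinet corner [0.618 0.041 0.111] 0.1447 [0.623 0.117 0.2  ] [0.46  0.048 0.2  ]
cab back right [ 0.498 -0.134  0.253] 0.0949 [ 0.48  -0.168  0.2  ] [ 0.61  -0.167  0.2  ]
[[-0.  1. -0.]
 [ 0. -0. -1.]
 [-1. -0. -0.]]
```

View pics/wrist0.png

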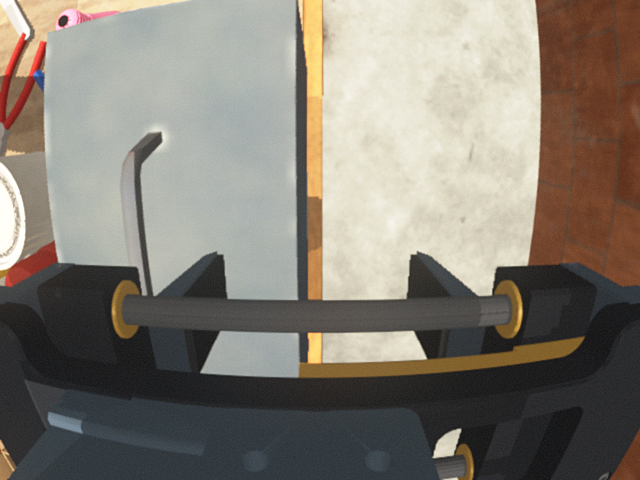

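```bash
python3 - <<'E'
import pickle;from h import *
d=pickle.load(open('d0.pkl','rb'));S,D=d['scene'],d['side']
for n,c,p in [('boxleft',D,(458,265)),('boxfront',D,(494,345)),('knife',D,(465,308)),('knifeL',D,(398,327)),('bottle',D,(377,325)),('free',D,(415,275)),('scalefrontR',D,(466,255)),('scalefrontL',D,(417,262)),('cabfrontR',D,(385,268)),('cabFL',S,(297,318)),('viseL',S,(283,350)),('viseR',S,(308,352))]:
    print(n,onz(ray(c,p),0).round(3),onz(ray(c,p),.1).round(3))
E
```

```text
boxleft [ 0.423 -0.384  0.   ] [ 0.36  -0.336  0.1  ]
boxfront [ 0.146 -0.375  0.   ] [ 0.104 -0.328  0.1  ]
knife [ 0.275 -0.345  0.   ] [ 0.223 -0.299  0.1  ]
knifeL [ 0.26  -0.136  0.   ] [ 0.209 -0.107  0.1  ]
bottle [ 0.28  -0.081  0.   ] [ 0.227 -0.055  0.1  ]
free [ 0.418 -0.243  0.   ] [ 0.355 -0.206  0.1  ]
scalefrontR [ 0.454 -0.423 -0.   ] [ 0.388 -0.372  0.1  ]
scalefrontL [ 0.463 -0.266  0.   ] [ 0.396 -0.226  0.1  ]
cabfrontR [ 0.463 -0.163  0.   ] [ 0.397 -0.131  0.1  ]
cabFL [ 0.486  0.129 -0.   ] [0.42  0.221 0.1  ]
viseL [0.452 0.242 0.   ] [0.391 0.32  0.1  ]
viseR [0.396 0.217 0.   ] [0.342 0.298 0.1  ]
```

{"op": "arm_command", "data": {
  "rows": [
    [[0,0.6,0.8],[0,0,-1],0],
    [[-0.2,1.4,1.6],[0,0,-2],30],
    [[-0.6,2.6,2],[0,0,-3],60],
    [[-1,3.8,2],[0,0,-4],100],
    [[-1.4,5,2],[0,0,-5],100]
  ]
}}

```text
clock: 0.65
tcp_pos: [0.5824, 0.1512, 0.3525]
tool_rot: [0.297, 0.642, 0.297, -0.642]
contact_force: [0.5, -0.1, 0.5]
gripper_width: 0.675
```

{"op": "arm_command", "data": {
  "rows": [
    [[-0.4,1.2,0],[0,0,-1],100],
    [[-0.8,2.4,0],[0,0,-2],100],
    [[-1.2,3.6,0],[0,0,-3],100],
    [[-1.6,4.8,-0.2],[0,0,-4],100],
    [[-2,6,-0.5],[0,0,-5],100]
  ]
}}

```text
clock: 1.15
tcp_pos: [0.5224, 0.3315, 0.3373]
tool_rot: [0.06, 0.705, 0.06, -0.704]
contact_force: [1.3, 0.6, 0.6]
gripper_width: 0.607
```

{"op": "arm_command", "data": {
  "rows": [
    [[-0.33,1.1,-0.5],[0,0,-1],100],
    [[-0.33,1.1,-1],[0,0,-1.25],100],
    [[-0.33,1.1,-1],[0,0,-1.25],100],
    [[-0.33,1.1,-1],[0,0,-1.25],100],
    [[-0.33,1.1,-1],[0,0,-1.25],100]
  ]
}}

```text
clock: 1.65
tcp_pos: [0.5137, 0.3625, 0.3081]
tool_rot: [-0.0, 0.707, 0.0, -0.707]
contact_force: [-0.7, -0.6, 0.2]
gripper_width: 0.605
```

```bash
python3 - <<'E'
from cell import bot;from h import *;import cv2
R,t=pose(bot.observe());c=bot.read_camera('wrist')
im=c['pixels'][...,::-1].copy()
for X in [(.513,.363,.112),(.513,.363,.021)]:
    p=wproj(c,X,R,t);print(p.round(1));cv2.drawMarker(im,tuple(int(v) for v in p),(0,0,255),0,8)
cv2.imwrite('pics/w1.png',im)
E
```

```text
[316.5 231.7]
[316.5 210.9]
```

View pics/w1.png

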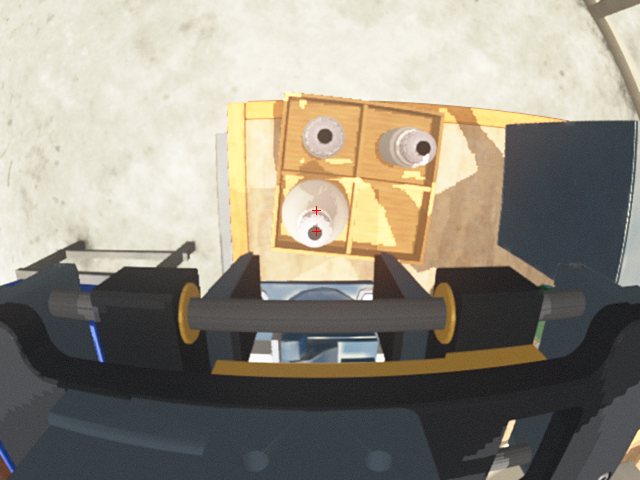

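The wrist view shows the cap tip at (316,232), on its predicted mark, so I descend and grip.

{"op": "arm_command", "data": {
  "rows": [
    [[0,0,-1.2],[0,0,0],100],
    [[0,0,-2.4],[0,0,0],100],
    [[0,0,-3.5],[0,0,0],100],
    [[0,0,-4.4],[0,0,0],100],
    [[0,0,-5.0],[0,0,0],100]
  ]
}}

```text
clock: 2.2
tcp_pos: [0.5132, 0.3623, 0.1559]
tool_rot: [-0.0, -0.707, 0.0, 0.707]
contact_force: [-0.6, -0.2, -0.1]
gripper_width: 0.611
```

{"op": "arm_command", "data": {
  "rows": [
    [[0,0,0],[0,0,0],150],
    [[0,0,0],[0,0,0],200],
    [[0,0,0],[0,0,0],255],
    [[0,0,0],[0,0,0],255],
    [[0,0,0],[0,0,0],255]
  ]
}}

```text
clock: 2.7
tcp_pos: [0.5141, 0.3634, 0.1593]
tool_rot: [-0.001, 0.708, 0.001, -0.706]
contact_force: [-0.2, -0.6, 12.9]
gripper_width: 0.284
```

{"op": "arm_command", "data": {
  "rows": [
    [[0,0,0.1],[0,0,0],255],
    [[0,0,0.3],[0,0,0],255],
    [[0,0,0.6],[0,0,0],255],
    [[0,0,1],[0,0,0],255],
    [[0,0,1.4],[0,0,0],255]
  ]
}}

```text
clock: 3.2
tcp_pos: [0.5132, 0.3631, 0.2005]
tool_rot: [-0.0, 0.707, 0.0, -0.707]
contact_force: [-0.4, -0.2, -1.1]
gripper_width: 0.281
```

{"op": "arm_command", "data": {
  "rows": [
    [[0,0,1],[0,0,0],255],
    [[0,0,2.2],[0,0,0],255],
    [[0,0,3.5],[0,0,0],255],
    [[0,0,4.8],[0,0,0],255],
    [[0,0,6],[0,0,0],255]
  ]
}}

```text
clock: 3.7
tcp_pos: [0.5128, 0.3628, 0.3823]
tool_rot: [-0.0, 0.708, 0.0, -0.707]
contact_force: [0.8, 0.8, -1.3]
gripper_width: 0.284
```

```bash
python3 - <<'E'
from cell import bot;from h import *;import cv2
s=bot.observe();print(s['clock'],s['contact_force'],s['gripper_width'],s['joint_pos'])
ims=[bot.read_camera(n)['pixels'][...,::-1] for n in('wrist','side')]
cv2.imwrite('pics/w2.png',np.hstack([ims[0][::1][60:460,100:500],cv2.resize(ims[1][130:330,120:320],(400,400))]))
E
```

```text
3.7 [ 0.82316915  0.8298995  -1.26046868] 0.2835337480892943 [ 5.20776700e-01  4.30248228e-01  1.20479582e+00 -1.30454854e-05
  1.50509689e+00  2.09152976e+00]
```

View pics/w2.png

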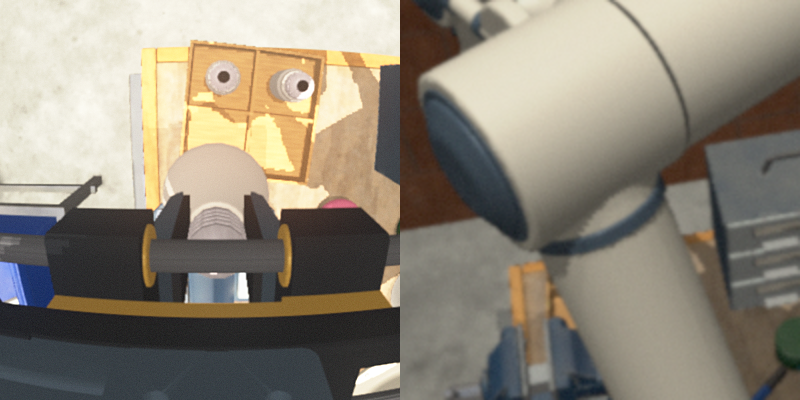

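The lamp hangs upright in the jaws, and both straight lamps are still in their cells. Next I carry it across.

{"op": "arm_command", "data": {
  "rows": [
    [[0,-0.5,0.6],[0,0,0],255],
    [[0,-1.5,1.2],[0,0,0],255],
    [[0,-2.8,1.5],[0,0,0],255],
    [[0,-4.2,1.5],[0,0,0],255],
    [[0,-5.6,1.5],[0,0,0.2],255]
  ]
}}

```text
clock: 4.3
tcp_pos: [0.5126, 0.1936, 0.4248]
tool_rot: [0.01, 0.707, 0.01, -0.707]
contact_force: [1.0, -0.5, -0.4]
gripper_width: 0.284
```

{"op": "arm_command", "data": {
  "rows": [
    [[0,-1.4,0],[0,0,0.1],255],
    [[0.1,-2.8,0],[0,0,0.2],255],
    [[0.2,-4.2,0],[0,0,0.3],255],
    [[0.3,-5.6,0],[0,0,0.4],255],
    [[0.4,-7,0],[0,0,0.5],255]
  ]
}}

```text
clock: 4.8
tcp_pos: [0.5246, -0.0166, 0.4246]
tool_rot: [0.035, 0.706, 0.035, -0.706]
contact_force: [0.9, -0.3, -0.5]
gripper_width: 0.277
```

{"op": "arm_command", "data": {
  "rows": [
    [[0.1,-1.4,0],[0,0,0.1],255],
    [[0.2,-2.8,0],[0,0,0.2],255],
    [[0.3,-4.2,0],[0,0,0.3],255],
    [[0.4,-5.6,0],[0,0,0.4],255],
    [[0.4,-7,0],[0,0,0.4],255]
  ]
}}

```text
clock: 5.3
tcp_pos: [0.5368, -0.2267, 0.4245]
tool_rot: [0.054, 0.705, 0.054, -0.705]
contact_force: [0.7, 0.8, 0.1]
gripper_width: 0.284
```

{"op": "arm_command", "data": {
  "rows": [
    [[0.1,-1.2,0],[0,0,0],255],
    [[0.1,-2.2,0],[0,0,0],255],
    [[0.1,-3,0],[0,0,0],255],
    [[0.1,-3.6,0],[0,0,0],255],
    [[0.1,-4,0],[0,0,0],255]
  ]
}}

```text
clock: 5.8
tcp_pos: [0.5399, -0.346, 0.4242]
tool_rot: [-0.054, -0.705, -0.054, 0.705]
contact_force: [0.4, 0.0, -0.8]
gripper_width: 0.282
```

```bash
python3 - <<'E'
from cell import bot;from h import *;import cv2
s=bot.observe();print(s['clock'],s['contact_force'],s['gripper_width'],s['joint_pos'],s['tcp_pos'])
R,t=pose(s);print(R.round(3))
c=bot.read_camera('wrist');im=c['pixels'][...,::-1].copy()
for X in [(.541,-.347,.175),(.441,-.366,.191)]:
    p=wproj(c,X,R,t);print(p.round(1));cv2.drawMarker(im,tuple(int(v) for v in p),(0,0,255),0,8)
for a in np.arange(0,6.28,.3):
    p=wproj(c,(.541+.062*np.cos(a),-.347+.062*np.sin(a),.175),R,t);cv2.circle(im,tuple(int(v) for v in p),1,(0,255,0),-1)
for n in('scene','side'):cv2.imwrite(f'pics/{n}3.png',bot.read_camera(n)['pixels'][...,::-1])
cv2.imwrite('pics/w3.png',im)
E
```

```text
5.8 [ 0.41036825  0.00859998 -0.76595395] 0.2820118475828754 [-6.63052020e-01  4.30740691e-01  1.09466993e+00 -2.53467459e-05
  1.61646055e+00  7.54768938e-01] [ 0.539868   -0.3460262   0.42418603]
[[-0.     0.152 -0.988]
 [ 0.    -0.988 -0.152]
 [-1.    -0.     0.   ]]
[318.1 216.3]
[321.6 321.6]
```

View pics/w3.png

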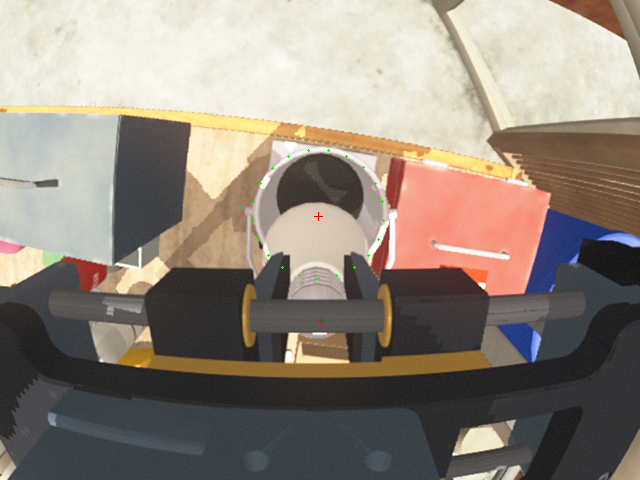

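The rim, ears and grip agree with the predicted marks (rim centre about (320,216)), so I lower the lamp.

{"op": "arm_command", "data": {
  "rows": [
    [[0,0,-0.8],[0,0,0],255],
    [[0,0,-1.8],[0,0,0],255],
    [[0,0,-2.8],[0,0,0],255],
    [[0,0,-3.6],[0,0,0],255],
    [[0,0,-4.2],[0,0,0],255]
  ]
}}

```text
clock: 6.45
tcp_pos: [0.54, -0.3433, 0.2969]
tool_rot: [-0.054, -0.705, -0.055, 0.705]
contact_force: [-0.5, -0.2, -1.5]
gripper_width: 0.28
```

{"op": "arm_command", "data": {
  "rows": [
    [[0,0,-0.6],[0,0,0],255],
    [[0,0,-1.1],[0,0,0],255],
    [[0,0,-1.6],[0,0,0],255],
    [[0,0,-1.9],[0,0,0],255],
    [[0,0,-2.1],[0,0,0],255]
  ]
}}

```text
clock: 6.95
tcp_pos: [0.5402, -0.3441, 0.2349]
tool_rot: [-0.054, -0.705, -0.055, 0.705]
contact_force: [0.6, -0.5, 0.1]
gripper_width: 0.283
```

{"op": "arm_command", "data": {
  "rows": [
    [[0,0,-0.1],[0,0,0],255],
    [[0,0,-0.2],[0,0,0],255],
    [[0,0,-0.3],[0,0,0],255],
    [[0,0,-0.4],[0,0,0],255],
    [[0,0,-0.5],[0,0,0],255]
  ]
}}

```text
clock: 7.45
tcp_pos: [0.5402, -0.3451, 0.2202]
tool_rot: [0.054, 0.705, 0.054, -0.705]
contact_force: [0.2, 0.9, -1.5]
gripper_width: 0.281
```

{"op": "arm_command", "data": {
  "rows": [
    [[0,0,-0.03],[0,0,0],255],
    [[0,0,-0.06],[0,0,0],255],
    [[0,0,-0.09],[0,0,0],255],
    [[0,0,-0.12],[0,0,0],255],
    [[0,0,-0.12],[0,0,0],255]
  ]
}}

```text
clock: 7.95
tcp_pos: [0.5401, -0.345, 0.2165]
tool_rot: [-0.054, -0.705, -0.054, 0.705]
contact_force: [1.1, -0.2, -0.8]
gripper_width: 0.282
```

{"op": "arm_command", "data": {
  "rows": [
    [[0,0,-0.03],[0,0,0],255],
    [[0,0,-0.06],[0,0,0],255],
    [[0,0,-0.09],[0,0,0],255],
    [[0,0,-0.09],[0,0,0],255],
    [[0,0,-0.09],[0,0,0],255]
  ]
}}

```text
clock: 8.45
tcp_pos: [0.5402, -0.345, 0.2142]
tool_rot: [0.054, 0.705, 0.054, -0.705]
contact_force: [-1.6, 2.1, 6.0]
gripper_width: 0.285
```

Contact came at the expected height (TCP z 0.214), so I ease off and release.

{"op": "arm_command", "data": {
  "rows": [
    [[0,0,0.03],[0,0,0],255],
    [[0,0,0.03],[0,0,0],230],
    [[0,0,0.03],[0,0,0],170],
    [[0,0,0.03],[0,0,0],120],
    [[0,0,0.03],[0,0,0],110]
  ]
}}

```text
clock: 8.95
tcp_pos: [0.5401, -0.345, 0.2148]
tool_rot: [0.054, 0.705, 0.054, -0.705]
contact_force: [0.2, 0.3, -0.2]
gripper_width: 0.481
```

{"op": "arm_command", "data": {
  "rows": [
    [[0,0,0],[0,0,0],110],
    [[0,0,0.5],[0,0,0],110],
    [[0,0,1.2],[0,0,0],110],
    [[0,0,2.2],[0,0,0],110],
    [[0,0,3.4],[0,0,0],110]
  ]
}}

```text
clock: 9.45
tcp_pos: [0.5396, -0.3446, 0.3167]
tool_rot: [-0.054, -0.704, -0.055, 0.706]
contact_force: [0.0, -0.1, -0.1]
gripper_width: 0.566
```

{"op": "arm_command", "data": {
  "rows": [
    [[0,0,1.2],[0,0,0],110],
    [[0,0,2.4],[0,0,0.7],110],
    [[0,0,3.4],[0,0,1.7],110],
    [[0,0,3.4],[0,0,2.7],110],
    [[0,0,3.4],[0,0,3.7],110]
  ]
}}

```text
clock: 9.95
tcp_pos: [0.5402, -0.3451, 0.4196]
tool_rot: [0.235, 0.667, 0.234, -0.667]
contact_force: [0.6, 0.2, 0.0]
gripper_width: 0.563
```

```bash
python3 - <<'E'
from cell import bot;from h import *;import cv2
s=bot.observe();print(s['clock'],s['contact_force'],s['tcp_pos'])
w=bot.read_camera('wrist')['pixels'][...,::-1];a=bot.read_camera('side')['pixels'][...,::-1]
cv2.imwrite('pics/w4.png',np.hstack([w[60:460,120:520],cv2.resize(a[170:270,390:490],(400,400),interpolation=cv2.INTER_CUBIC)]))
E
```

```text
9.95 [0.60521626 0.22920155 0.01676265] [ 0.54020583 -0.34507461  0.41962306]
```

View pics/w4.png

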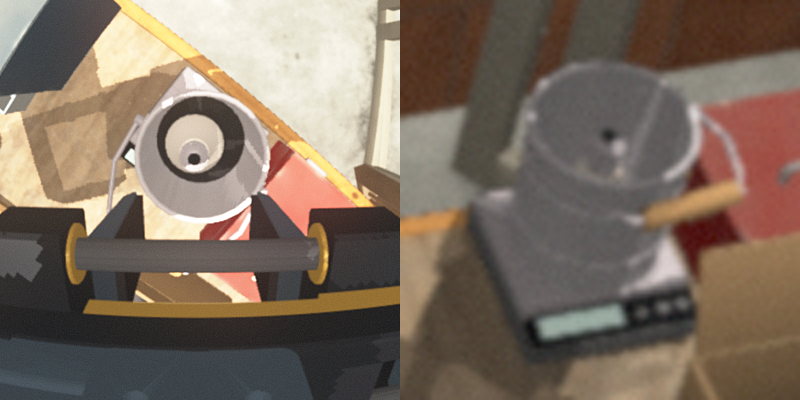

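The lamp stands upright at the bottom of the canister (dot at (193,158) in the crop), and neither the canister nor the grip has moved. I turn the jaws across the grip and move above it while the scale settles.

{"op": "arm_command", "data": {
  "rows": [
    [[0,0,0],[0,0,1],130],
    [[-0.5,-0.1,0],[0,0,2],150],
    [[-1.1,-0.2,0],[0,0,3],150],
    [[-1.7,-0.4,0],[0,0,4],150],
    [[-2.3,-0.5,0],[0,0,5],150]
  ]
}}

```text
clock: 10.55
tcp_pos: [0.4703, -0.3602, 0.4183]
tool_rot: [-0.447, -0.548, -0.447, 0.548]
contact_force: [-0.4, -0.2, 0.4]
gripper_width: 0.412
```

{"op": "arm_command", "data": {
  "rows": [
    [[-0.5,-0.1,-0.3],[0,0,1],150],
    [[-0.9,-0.2,-0.7],[0,0,2],150],
    [[-1,-0.2,-1],[0,0,2.5],150],
    [[-1,-0.2,-1.3],[0,0,2.5],150],
    [[-1,-0.2,-1.3],[0,0,2.5],150]
  ]
}}

```text
clock: 11.05
tcp_pos: [0.441, -0.3657, 0.3785]
tool_rot: [0.533, 0.463, 0.535, -0.463]
contact_force: [0.4, -0.2, -0.5]
gripper_width: 0.41
```

```bash
python3 - <<'E'
from cell import bot;from h import *;import cv2,pickle
s=bot.observe();print(s['clock'],s['contact_force'],s['tcp_pos'],s['gripper_width'])
R,t=pose(s);print(R.round(3))
c=bot.read_camera('wrist');im=c['pixels'][...,::-1].copy()
for X in [(.441,-.366,.191),(.436,-.328,.191),(.446,-.404,.191)]:
    p=wproj(c,X,R,t);print(p.round(1));cv2.drawMarker(im,tuple(int(v) for v in p),(0,0,255),0,8)
cv2.imwrite('pics/w5.png',im)
d=pickle.load(open('d0.pkl','rb'));S,D=d['scene'],d['side']
for a,b in [((405,189),(465,235)),((410,205),(465,235)),((405,189),(530,222))]:print(tri(ray(S,a),ray(D,b)))
E
```

```text
11.05 [ 0.35566129 -0.1740136  -0.51627003] [ 0.44095181 -0.36566885  0.37848662] 0.40962503986637494
[[-0.001  0.99   0.141]
 [ 0.002  0.141 -0.99 ]
 [-1.    -0.001 -0.002]]
[315.8 233.7]
[316.4 184.6]
[315.3 279.8]
(array([ 0.39040785, -0.34844907,  0.19479104]), np.float64(0.0008604208066558514))
(array([ 0.39272995, -0.36275602,  0.15159122]), np.float64(0.04578655307784142))
(array([ 0.49879898, -0.64938016,  0.04514512]), np.float64(0.002332366224035601))
```

View pics/w5.png

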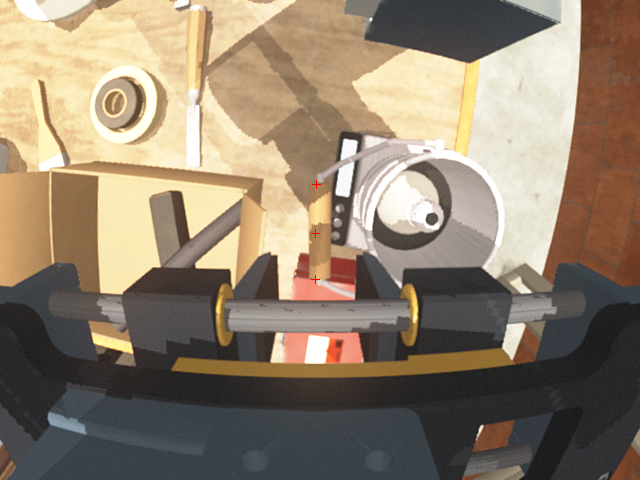

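The wrist view shows the grip running from (318,183) to (320,278), about 3 mm to the +x side of my marks. The box flap edge is at x≈271 px, roughly 37 mm from the grip axis. I narrow the jaws, shift by +2.5 mm in x and descend.

{"op": "arm_command", "data": {
  "rows": [
    [[0.08,0,-0.8],[0,0,0],168],
    [[0.08,0,-1.7],[0,0,0],168],
    [[0.08,0,-2.5],[0,0,0],168],
    [[0.08,0,-2.8],[0,0,0],168],
    [[0.08,0,-3],[0,0,0],168]
  ]
}}

```text
clock: 11.6
tcp_pos: [0.4438, -0.366, 0.2897]
tool_rot: [0.535, 0.462, 0.535, -0.462]
contact_force: [0.6, 0.2, 0.1]
gripper_width: 0.343
```

{"op": "arm_command", "data": {
  "rows": [
    [[0,0,-0.2],[0,0,0],168],
    [[0,0,-0.4],[0,0,0],168],
    [[0,0,-0.7],[0,0,0],168],
    [[0,0,-0.9],[0,0,0],168],
    [[0,0,-1.05],[0,0,0],168]
  ]
}}

```text
clock: 12.1
tcp_pos: [0.4434, -0.3659, 0.2578]
tool_rot: [0.535, 0.462, 0.535, -0.462]
contact_force: [-0.1, 1.0, 0.3]
gripper_width: 0.341
```

No contact on the way down, so I close on the grip.

{"op": "arm_command", "data": {
  "rows": [
    [[0,0,0],[0,0,0],200],
    [[0,0,0],[0,0,0],230],
    [[0,0,0],[0,0,0],255],
    [[0,0,0],[0,0,0],255],
    [[0,0,0],[0,0,0],255]
  ]
}}

```text
clock: 12.6
tcp_pos: [0.4435, -0.3661, 0.2585]
tool_rot: [0.535, 0.462, 0.535, -0.462]
contact_force: [-1.4, -1.2, 0.4]
gripper_width: 0.187
```

```bash
python3 - <<'E'
import numpy as np
# arc in units of 30mm from phi=1.3 to 0; direction = canister x (yaw .15)
L=.105;u=np.array([np.cos(.15),np.sin(.15)])
for k in range(0,5):
  for j in range(0,1): pass
for a in np.linspace(1.3,0,16):
    h=L*(np.sin(1.3)-np.sin(a));z=L*(np.cos(a)-np.cos(1.3));print(round(a,2),np.r_[u*h,z].__truediv__(.03).round(2))
E
```

```text
1.3 [0. 0. 0.]
1.21 [0.09 0.01 0.29]
1.13 [0.21 0.03 0.57]
1.04 [0.35 0.05 0.84]
0.95 [0.51 0.08 1.09]
0.87 [0.7  0.11 1.33]
0.78 [0.9  0.14 1.55]
0.69 [1.12 0.17 1.76]
0.61 [1.36 0.21 1.94]
0.52 [1.62 0.24 2.1 ]
0.43 [1.88 0.28 2.24]
0.35 [2.16 0.33 2.36]
0.26 [2.44 0.37 2.45]
0.17 [2.74 0.41 2.51]
0.09 [3.04 0.46 2.55]
0.0 [3.33 0.5  2.56]
```

{"op": "arm_command", "data": {
  "rows": [
    [[0.09,0.01,0.29],[0,0,0],255],
    [[0.21,0.03,0.57],[0,0,0],255],
    [[0.35,0.05,0.84],[0,0,0],255],
    [[0.51,0.08,1.09],[0,0,0],255],
    [[0.7,0.11,1.33],[0,0,0],255]
  ]
}}

```text
clock: 13.1
tcp_pos: [0.465, -0.3628, 0.2992]
tool_rot: [0.536, 0.462, 0.535, -0.462]
contact_force: [0.7, -2.5, 0.0]
gripper_width: 0.193
```

{"op": "arm_command", "data": {
  "rows": [
    [[0.2,0.03,0.22],[0,0,0],255],
    [[0.42,0.06,0.43],[0,0,0],255],
    [[0.66,0.1,0.61],[0,0,0],255],
    [[0.92,0.13,0.77],[0,0,0],255],
    [[1.18,0.17,0.91],[0,0,0],255]
  ]
}}

```text
clock: 13.6
tcp_pos: [0.5006, -0.3576, 0.3259]
tool_rot: [0.535, 0.462, 0.535, -0.462]
contact_force: [0.0, -2.5, -1.1]
gripper_width: 0.189
```

{"op": "arm_command", "data": {
  "rows": [
    [[0.28,0.05,0.12],[0,0,0],255],
    [[0.56,0.1,0.21],[0,0,0],255],
    [[0.84,0.15,0.27],[0,0,0],255],
    [[1.1,0.2,0.31],[0,0,0],255],
    [[1.36,0.24,0.32],[0,0,0],255]
  ]
}}

```text
clock: 14.1
tcp_pos: [0.5415, -0.3504, 0.3354]
tool_rot: [0.536, 0.462, 0.535, -0.462]
contact_force: [0.9, -3.6, 3.6]
gripper_width: 0.192
```

```bash
python3 - <<'E'
from cell import bot;from h import *;import cv2
s=bot.observe();print(s['clock'],s['contact_force'],s['tcp_pos'],s['gripper_width'])
w=bot.read_camera('wrist')['pixels'][...,::-1];a=bot.read_camera('side')['pixels'][...,::-1]
cv2.imwrite('pics/w6.png',np.hstack([w[60:460,120:520],cv2.resize(a[160:260,390:490],(400,400),interpolation=cv2.INTER_CUBIC)]))
E
```

```text
14.1 [ 0.86991887 -3.60913118  3.59142433] [ 0.54151443 -0.35042909  0.33543603] 0.19193599745453505
```

View pics/w6.png

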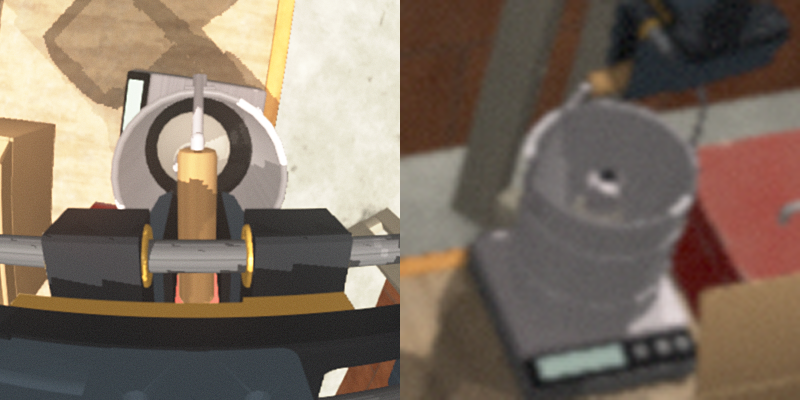

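The grip stands up over the mouth with the lamp upright below it. I lift gently.

{"op": "arm_command", "data": {
  "rows": [
    [[0,0,0.05],[0,0,0],255],
    [[0,0,0.12],[0,0,0],255],
    [[0,0,0.2],[0,0,0],255],
    [[0,0,0.35],[0,0,0],255],
    [[0,0,0.5],[0,0,0],255]
  ]
}}

```text
clock: 14.7
tcp_pos: [0.5406, -0.3503, 0.3503]
tool_rot: [0.535, 0.462, 0.535, -0.462]
contact_force: [0.1, -0.7, -6.7]
gripper_width: 0.185
```

{"op": "arm_command", "data": {
  "rows": [
    [[0,0,0.4],[0,0,0],255],
    [[0,0,0.9],[0,0,0],255],
    [[0,0,1.4],[0,0,0],255],
    [[0,0,1.8],[0,0,0],255],
    [[0,0,2.1],[0,0,0],255]
  ]
}}

```text
clock: 15.2
tcp_pos: [0.5408, -0.3504, 0.4147]
tool_rot: [0.536, 0.462, 0.535, -0.462]
contact_force: [0.2, -1.2, -6.4]
gripper_width: 0.189
```

The load is 6.5 N, which is the canister plus the lamp. I carry it smoothly towards (0.374, -0.235).

{"op": "arm_command", "data": {
  "rows": [
    [[-0.1,0.1,0],[0,0,0],255],
    [[-0.3,0.3,0],[0,0,0],255],
    [[-0.6,0.6,0],[0,0,0],255],
    [[-1,0.95,0],[0,0,0],255],
    [[-1.4,1.3,0],[0,0,0],255]
  ]
}}

```text
clock: 15.7
tcp_pos: [0.4976, -0.3103, 0.4122]
tool_rot: [0.535, 0.462, 0.536, -0.462]
contact_force: [0.4, -0.3, -7.0]
gripper_width: 0.192
```

{"op": "arm_command", "data": {
  "rows": [
    [[-0.5,0.4,0],[0,0,0],255],
    [[-1,0.8,0],[0,0,0],255],
    [[-1.5,1.2,0],[0,0,0],255],
    [[-2,1.5,0],[0,0,0],255],
    [[-2.5,1.8,0],[0,0,0],255]
  ]
}}

```text
clock: 16.2
tcp_pos: [0.4223, -0.2562, 0.4124]
tool_rot: [0.535, 0.462, 0.536, -0.462]
contact_force: [0.7, -0.2, -6.8]
gripper_width: 0.188
```

{"op": "arm_command", "data": {
  "rows": [
    [[-0.5,0.3,0],[0,0,0],255],
    [[-0.9,0.5,0],[0,0,0],255],
    [[-1.3,0.65,0],[0,0,0],255],
    [[-1.5,0.72,0],[0,0,0],255],
    [[-1.65,0.75,0],[0,0,0],255]
  ]
}}

```text
clock: 16.7
tcp_pos: [0.3737, -0.2348, 0.4131]
tool_rot: [0.535, 0.462, 0.535, -0.462]
contact_force: [0.2, -0.6, -7.0]
gripper_width: 0.19
```

```bash
python3 - <<'E'
from cell import bot;from h import *;import cv2
s=bot.observe();print(s['clock'],s['contact_force'],s['tcp_pos'],s['gripper_width'])
w=bot.read_camera('wrist')['pixels'][...,::-1];a=bot.read_camera('side')['pixels'][...,::-1]
cv2.imwrite('pics/w7.png',np.hstack([w[0:400,120:520],cv2.resize(a[150:350,350:550],(400,400),interpolation=cv2.INTER_CUBIC)]))
E
```

```text
16.7 [ 0.18574779 -0.58960099 -7.01922245] [ 0.37373347 -0.23480152  0.4131348 ] 0.1896765778283354
```

View pics/w7.png

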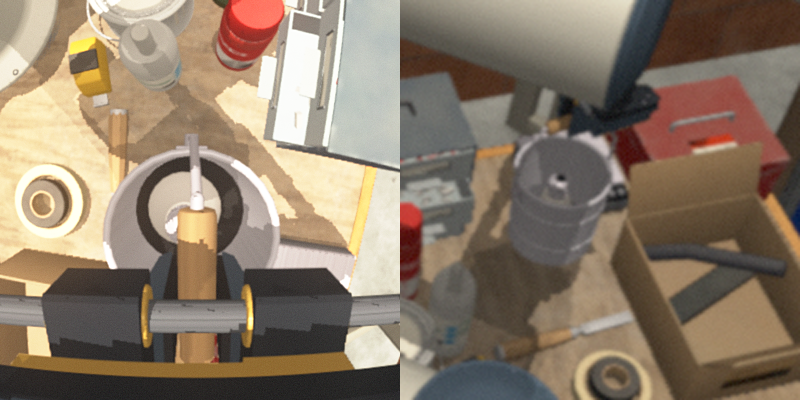

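The lamp stands upright in the hanging canister, which hangs level. The knife handle shows at crop (118,110-195) and the scale corner at (280,245). I check both clearances.

```bash
python3 - <<'E'
from cell import bot;from h import *;import pickle
R,t=pose(bot.observe());c=bot.read_camera('wrist')
for n,p,z in [('handle top end R',(248,112),.015),('handle R',(245,190),.015),('scale corner',(397,245),.045)]:
    print(n,onz(wray(c,p,R,t),z).round(3))
d=pickle.load(open('d0.pkl','rb'))
for p in [(398,327),(430,318),(430,322),(440,315),(465,308)]:print(p,onz(ray(d['side'],p),.01).round(3))
E
```

```text
handle top end R [ 0.269 -0.138  0.015]
handle R [ 0.278 -0.242  0.015]
scale corner [ 0.488 -0.28   0.045]
(398, 327) [ 0.255 -0.133  0.01 ]
(430, 318) [ 0.262 -0.231  0.01 ]
(430, 322) [ 0.25  -0.226  0.01 ]
(440, 315) [ 0.265 -0.262  0.01 ]
(465, 308) [ 0.27 -0.34  0.01]
```

The knife ends at x≤0.28 and the foot reaches only to 0.316, so the spot is clear. I set the canister down.

{"op": "arm_command", "data": {
  "rows": [
    [[0,0,-0.4],[0,0,0],255],
    [[0,0,-1],[0,0,0],255],
    [[0,0,-1.6],[0,0,0],255],
    [[0,0,-2.2],[0,0,0],255],
    [[0,0,-2.7],[0,0,0],255]
  ]
}}

```text
clock: 17.35
tcp_pos: [0.3746, -0.2351, 0.3311]
tool_rot: [0.535, 0.462, 0.535, -0.462]
contact_force: [0.0, 0.5, -6.6]
gripper_width: 0.193
```

{"op": "arm_command", "data": {
  "rows": [
    [[0,0,-0.3],[0,0,0],255],
    [[0,0,-0.55],[0,0,0],255],
    [[0,0,-0.75],[0,0,0],255],
    [[0,0,-0.9],[0,0,0],255],
    [[0,0,-1],[0,0,0],255]
  ]
}}

```text
clock: 17.85
tcp_pos: [0.3743, -0.235, 0.302]
tool_rot: [0.535, 0.462, 0.535, -0.462]
contact_force: [0.4, 0.7, -6.8]
gripper_width: 0.187
```

{"op": "arm_command", "data": {
  "rows": [
    [[0,0,-0.06],[0,0,0],255],
    [[0,0,-0.12],[0,0,0],255],
    [[0,0,-0.18],[0,0,0],255],
    [[0,0,-0.24],[0,0,0],255],
    [[0,0,-0.28],[0,0,0],255]
  ]
}}

```text
clock: 18.35
tcp_pos: [0.3742, -0.2349, 0.2936]
tool_rot: [0.535, 0.462, 0.535, -0.462]
contact_force: [-0.1, -0.8, -5.8]
gripper_width: 0.187
```

{"op": "arm_command", "data": {
  "rows": [
    [[0,0,-0.04],[0,0,0],255],
    [[0,0,-0.08],[0,0,0],255],
    [[0,0,-0.12],[0,0,0],255],
    [[0,0,-0.14],[0,0,0],255],
    [[0,0,-0.14],[0,0,0],255]
  ]
}}

```text
clock: 18.85
tcp_pos: [0.3746, -0.2351, 0.29]
tool_rot: [0.536, 0.462, 0.535, -0.462]
contact_force: [-0.1, 0.5, 4.3]
gripper_width: 0.189
```

The canister rests on the bench. Rather than let the bail drop, I fold it back gently the way it came, then release.

{"op": "arm_command", "data": {
  "rows": [
    [[-0.29,-0.04,0.02],[0,0,0],255],
    [[-0.59,-0.09,-0.02],[0,0,0],255],
    [[-0.88,-0.13,-0.08],[0,0,0],255],
    [[-1.17,-0.17,-0.17],[0,0,0],255],
    [[-1.45,-0.22,-0.29],[0,0,0],255]
  ]
}}

```text
clock: 19.35
tcp_pos: [0.3299, -0.2417, 0.2806]
tool_rot: [0.535, 0.462, 0.535, -0.462]
contact_force: [1.5, 0.6, -3.4]
gripper_width: 0.188
```

{"op": "arm_command", "data": {
  "rows": [
    [[-0.26,-0.04,-0.14],[0,0,0],255],
    [[-0.52,-0.07,-0.3],[0,0,0],255],
    [[-0.76,-0.11,-0.48],[0,0,0],255],
    [[-0.98,-0.14,-0.69],[0,0,0],255],
    [[-1.18,-0.17,-0.91],[0,0,0],255]
  ]
}}

```text
clock: 19.85
tcp_pos: [0.2948, -0.2467, 0.253]
tool_rot: [0.535, 0.462, 0.535, -0.462]
contact_force: [1.5, 0.3, -1.9]
gripper_width: 0.189
```

{"op": "arm_command", "data": {
  "rows": [
    [[-0.17,-0.03,-0.24],[0,0,0],255],
    [[-0.33,-0.05,-0.5],[0,0,0],255],
    [[-0.46,-0.07,-0.77],[0,0,0],255],
    [[-0.56,-0.09,-1.02],[0,0,0],255],
    [[-0.64,-0.1,-1.22],[0,0,0],255]
  ]
}}

```text
clock: 20.35
tcp_pos: [0.2756, -0.2495, 0.2162]
tool_rot: [0.535, 0.462, 0.536, -0.462]
contact_force: [-2.8, -0.4, 1.3]
gripper_width: 0.191
```

{"op": "arm_command", "data": {
  "rows": [
    [[0,0,0],[0,0,0],230],
    [[0,0,0],[0,0,0],190],
    [[0,0,0],[0,0,0],168],
    [[0,0,0],[0,0,0],168],
    [[0,0,0],[0,0,0],168]
  ]
}}

```text
clock: 20.85
tcp_pos: [0.2763, -0.2497, 0.2171]
tool_rot: [0.536, 0.462, 0.535, -0.462]
contact_force: [-0.8, -0.4, -0.2]
gripper_width: 0.344
```

{"op": "arm_command", "data": {
  "rows": [
    [[0,0,0.4],[0,0,0],168],
    [[0,0,1],[0,0,0],168],
    [[0,0,2],[0,0,0],168],
    [[0,0,3.2],[0,0,0],168],
    [[0,0,4.5],[0,0,0],168]
  ]
}}

```text
clock: 21.35
tcp_pos: [0.2759, -0.2492, 0.3532]
tool_rot: [0.535, 0.462, 0.535, -0.462]
contact_force: [0.2, -1.4, -0.6]
gripper_width: 0.342
```

{"op": "arm_command", "data": {
  "rows": [
    [[0,0,0.8],[0,0,0],168],
    [[0.5,1,1.2],[0,0,0],168],
    [[1,2.2,1.4],[0,0,0],168],
    [[1.4,3.4,1.4],[0,0,0],168],
    [[1.8,4.6,1.4],[0,0,0],168]
  ]
}}

```text
clock: 21.85
tcp_pos: [0.3303, -0.1102, 0.3943]
tool_rot: [0.536, 0.462, 0.535, -0.462]
contact_force: [-0.0, -0.7, -0.3]
gripper_width: 0.339
```

```bash
python3 - <<'E'
from cell import bot;from h import *;import cv2
s=bot.observe();print(s['clock'],s['contact_force'],s['tcp_pos'])
w=bot.read_camera('wrist')['pixels'][...,::-1];a=bot.read_camera('side')['pixels'][...,::-1]
cv2.imwrite('pics/w8.png',np.hstack([cv2.resize(w,(400,300)),cv2.resize(a[190:340,350:550],(400,300),interpolation=cv2.INTER_CUBIC)]))
E
```

```text
21.85 [-0.02518903 -0.70347486 -0.27568298] [ 0.33032261 -0.11022663  0.39431559]
```

View pics/w8.png

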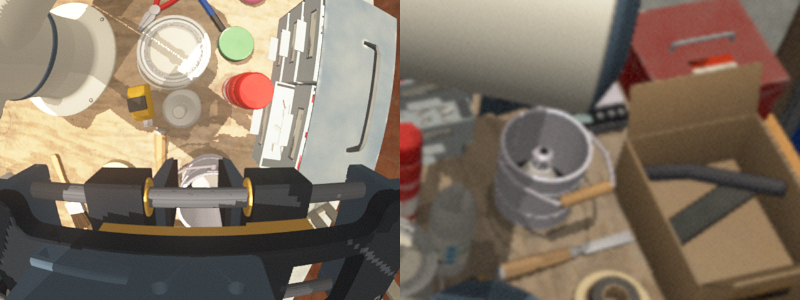

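The canister stands upright on the bench with the lamp upright inside (side crop (543,153)) and the bail folded. The spray can and the tin stand on the bench, and the robot is clear of everything. I hand the job in.

```bash
python3 -c "
from cell import bot
print(bot.finish_job())"
```

```text
the job is handed in; nothing more can be done
None
```

The job is done and handed in at about 22 s of the 67 s allowed; no verdict was reported. I gripped the white glass reflector lamp in the tray by its cap; the pink one on the bench was the lookalike. I lowered it cap up to the bottom of the canister and let go, leaving about 4.6 s on the scale before the lift. I then swung the bail up, lifted the canister by its wooden grip and set it upright on the free bench in front of the scale, at about (0.37, -0.235). Last, I folded the bail back down gently instead of letting it drop.

- **Final picture:** the canister stands upright off the scale with the lamp upright inside. The spray can and tin are still on the bench, and the gripper is clear of everything.
- **Forces:** the load while carrying was about 6.5–7 N, which fits the canister plus the lamp. The highest contact force shown at the end of a call was 13 N, when the jaws closed on the lamp cap and pushed up on the tool; it was gone once the lamp was lifted.
- **Not checked:** I did not read the number on the scale's display. I last saw the straight lamps in place just after lifting the reflector lamp out, and did not look at the tray again.

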